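Load a kiln shelf with a two-tier stack

ROBOT

A 7-joint arm with a two-finger parallel gripper is mounted at the origin on the work surface. World frame = base frame: x ahead of the robot, y to its left, z up, the work surface at z = 0. Lengths are in m, angles in rad, forces in N, time in s.
With the tool pointing down it reaches from about 0.35 to 0.9 m from the base axis. Payload 19.9 kg.
Tool frame: the origin (TCP) lies at the very end of the fingers, on their centre line; the grasp point (between the pads) lies 19 mm behind it; z points along the fingers, y is the line along which they close (so a half turn about z gives the same grasp; the last joint's range is limited). The gripper opens to 94 mm and grips with 3 to 60 N. Pads are 16 mm wide; open, the fingers measure 119 mm over their backs; the gripper's body (75 mm by 177 mm) begins 78 mm behind the grasp point.
Start: joints at [1.095, 0.417, -0.01, 1.614, 0.005, 1.111, -0.053], TCP at [0.263, -0.567, 0.205] pointing down, gripper open.
Joint ranges: [-2.81, 2.81], [-0.39, 2.02], [-1.27, 1.25], [0.06, 2.57], [-1.19, 4.33], [0.19, 2], [-2.82, 2.82]. Speed limits (rad/s): [1.89, 1.89, 2.39, 2.39, 3.01, 3.01, 3.01].

INTERFACE

Orientations are given as a unit quaternion [w, x, y, z].
In Python, from station import robot gives the robot as it stands. Calls block until the motion is done:
- robot.goto(position, orientation): joint-space move of the TCP to a pose.
- robot.move_straight(position, orientation=None, vel=0.15): straight line of the TCP; orientation=None keeps the orientation; vel is the mean speed in m/s.
- robot.move_j(angles): joint-space move.
- robot.set_gripper(opening, newtons=None): finger opening in m; newtons is the grip in N (None keeps the last); returns when the fingers have stopped.
- robot.pause(seconds).
- robot.ik(position, orientation): joint angles nearest the present ones, or None.
- robot.snapshot(name): name is "scene" or "side" or "wrist"; returns a dict with "image" (384x512x3 uint8, blue, green, red), "range_z" (384x512 float32, m along the optical axis (not along the pixel's ray), 0 where there is no reading), "K" (3x3 intrinsics, pixels), "T" (4x4, takes a point from camera to world coordinates); the wrist camera has in their place "mount" (4x4, takes a point from camera to tool coordinates, whose origin is the TCP and whose axes are the flange's). Camera axes: x right, y down, z forward; pixel columns grow to the right and rows downward; lengths in m; the calibration is good to about 2 mm. A picture is of the moment at which its call begins: read the wrist's pose just before it.
A pose or a line that the arm cannot do raises robot.PlanningError and nothing moves.
- robot.finish_job(): hands the job in; it is judged then, once.
Readings, each from a call of its own:
- robot.read_t(): time.
- robot.read_q(): joint angles.
- robot.read_qvel(): joint speeds.
- robot.read_tau(): joint torques, N m.
- robot.read_position(): TCP position.
- robot.read_eef_rot(): TCP orientation.
- robot.read_force(): force on the tool from outside, world axes, zero at the start.
- robot.read_ft_torque(): the same for the moment, N m.
- robot.read_finger_gap(): finger opening in m.
- robot.read_finger_force(): force on a finger pad.
Only numpy, scipy, OpenCV 4.12 (cv2) and the standard library are available. Lean on these libraries where they do the work, as an engineer would, in place of code of your own. Each camera call takes 0.05 s, during which the arm holds its last target. There are 200 camera calls.

TASK

On the white kiln shelf, stand one buff prop upright in the middle of each of the two painted round marks, then set the low blue dish midway between them. Then lay the dark half shelf across the tops of both props, centred and in line with them, and last stand the tall red-brown cup upright on top of it, directly above the red mark. The pots are fragile, so set them down gently, and leave the cone pack and the glaze jar where they are.

Things in the scene. Friction and masses are not known exactly. Their poses are not given: they have to be found in the camera images.
- kiln_shelf: White rectangular kiln shelf, 160 (its x) x 270 (its y) x 20 mm thick, fixed flat on the table. Origin: centre of its underside, on the table; its top is 20 mm above the table. The two painted marks lie on its y centre line, 70 mm to each side of its centre, so its centre is midway between them. Which mark is on which side changes.
- mark_red: Flat red painted disc, 64 mm across, no real thickness (a prop on it stands at the kiln shelf's top, 20 mm above the table). Origin: its centre.
- mark_blue: Flat blue painted disc, 64 mm across, the same as the red one, on the other side of the kiln shelf. Origin: its centre.
- prop_a: Buff yellow square kiln prop (post), 36 x 36 x 70 mm tall, with a small brown dot on top, standing upright on the table at the start, about 0.18 kg. Origin: centre of its underside; z up its length, x and y square to its sides. The two props are the same and either may go on either mark.
- prop_b: The second buff yellow square prop, same as prop_a: 36 x 36 x 70 mm. Origin: centre of its underside, axes as prop_a.
- dish: Low round blue dish with straight sides and open top, 54 mm across, 36 mm tall, wall 4 mm, floor 6 mm, about 0.07 kg. Origin: centre of its underside; z up.
- cup: Tall round red-brown cup without handle, straight sides and open top, 54 mm across, 75 mm tall, wall 4 mm, floor 8 mm, about 0.15 kg. Origin: centre of its underside; z up.
- half_shelf: Dark grey rectangular slab, 210 (its x) x 60 (its y) x 15 mm thick, lying flat on the table at the start, about 0.42 kg. Origin: centre of its underside. Both ends and both faces are alike. On the props its underside is 90 mm above the table.
- cone_pack: Bystander: small clay block, 30 (its x) x 75 (its y) x 14 mm, with three thin upright cones on it in a row, 64 mm tall in all; loose, to be left alone. Origin: centre of its underside.
- glaze_jar: Bystander: round white jar with green cap, 52 mm across, 70 mm tall; loose, to be left alone. Origin: centre of its underside.
Mind the look-alikes: they are no part of the job. Of the things that look like the half_shelf, take the one that is farthest from the robot's base at the start. There is more than one size of the cup; the one meant has the size given above.

How it is judged:
On the way, in this order (a step that is already met when the one before it is completed fails the run):
1. a prop stands upright on each mark, both let go ((((horizontal distance between prop_a and mark_red below 0.012 m and angle between prop_a's own z axis and vertical below 0.08 rad and height (world z) of prop_a between 0.015 and 0.026 m) and (horizontal distance between prop_b and mark_blue below 0.012 m and angle between prop_b's own z axis and vertical below 0.08 rad and height (world z) of prop_b between 0.015 and 0.026 m)) or ((horizontal distance between prop_b and mark_red below 0.012 m and angle between prop_b's own z axis and vertical below 0.08 rad and height (world z) of prop_b between 0.015 and 0.026 m) and (horizontal distance between prop_a and mark_blue below 0.012 m and angle between prop_a's own z axis and vertical below 0.08 rad and height (world z) of prop_a between 0.015 and 0.026 m))) and contact force between the fingers and prop_a below 0.1 N and contact force between the fingers and prop_b below 0.1 N), for 0.2 s.
2. the dish stands midway between the props, let go ((((horizontal distance between prop_a and mark_red below 0.012 m and angle between prop_a's own z axis and vertical below 0.08 rad and height (world z) of prop_a between 0.015 and 0.026 m) and (horizontal distance between prop_b and mark_blue below 0.012 m and angle between prop_b's own z axis and vertical below 0.08 rad and height (world z) of prop_b between 0.015 and 0.026 m)) or ((horizontal distance between prop_b and mark_red below 0.012 m and angle between prop_b's own z axis and vertical below 0.08 rad and height (world z) of prop_b between 0.015 and 0.026 m) and (horizontal distance between prop_a and mark_blue below 0.012 m and angle between prop_a's own z axis and vertical below 0.08 rad and height (world z) of prop_a between 0.015 and 0.026 m))) and horizontal distance between dish and kiln_shelf below 0.015 m and height (world z) of dish below 0.026 m and angle between dish's own z axis and vertical below 0.08 rad and contact force between the fingers and dish below 0.1 N), for 0.2 s.
3. the half shelf lies level across both props, let go ((((horizontal distance between prop_a and mark_red below 0.012 m and angle between prop_a's own z axis and vertical below 0.08 rad and height (world z) of prop_a between 0.015 and 0.026 m) and (horizontal distance between prop_b and mark_blue below 0.012 m and angle between prop_b's own z axis and vertical below 0.08 rad and height (world z) of prop_b between 0.015 and 0.026 m)) or ((horizontal distance between prop_b and mark_red below 0.012 m and angle between prop_b's own z axis and vertical below 0.08 rad and height (world z) of prop_b between 0.015 and 0.026 m) and (horizontal distance between prop_a and mark_blue below 0.012 m and angle between prop_a's own z axis and vertical below 0.08 rad and height (world z) of prop_a between 0.015 and 0.026 m))) and horizontal distance between each of dish, half_shelf and kiln_shelf below 0.015 m and height (world z) of dish below 0.026 m and angle between dish's own z axis and vertical below 0.08 rad and angle between the x axis of half_shelf and the y axis of kiln_shelf, either way round below 0.14 rad and angle between half_shelf's own z axis and vertical below 0.05 rad and height (world z) of half_shelf between 0.085 and 0.096 m and contact force between the fingers and half_shelf below 0.1 N), for 0.2 s.
4. the cup stands on the half shelf above the red mark, let go (horizontal distance between half_shelf and kiln_shelf below 0.015 m and angle between the x axis of half_shelf and the y axis of kiln_shelf, either way round below 0.14 rad and angle between half_shelf's own z axis and vertical below 0.05 rad and height (world z) of half_shelf between 0.085 and 0.096 m and horizontal distance between cup and mark_red below 0.015 m and height (world z) of cup between 0.1 and 0.111 m and angle between cup's own z axis and vertical below 0.08 rad and contact force between the fingers and cup below 0.1 N), for 0.2 s.
At the end, for the whole second after the job is handed in: Props upright on both marks (within 12 mm); dish upright midway between the marks (15 mm); half shelf level on both props, centred (15 mm), in line with the marks (8 degrees); cup upright on the half shelf above the red mark (15 mm); all released and at rest ((((horizontal distance between prop_a and mark_red below 0.012 m and angle between prop_a's own z axis and vertical below 0.08 rad and height (world z) of prop_a between 0.015 and 0.026 m) and (horizontal distance between prop_b and mark_blue below 0.012 m and angle between prop_b's own z axis and vertical below 0.08 rad and height (world z) of prop_b between 0.015 and 0.026 m)) or ((horizontal distance between prop_b and mark_red below 0.012 m and angle between prop_b's own z axis and vertical below 0.08 rad and height (world z) of prop_b between 0.015 and 0.026 m) and (horizontal distance between prop_a and mark_blue below 0.012 m and angle between prop_a's own z axis and vertical below 0.08 rad and height (world z) of prop_a between 0.015 and 0.026 m))) and horizontal distance between each of dish, half_shelf and kiln_shelf below 0.015 m and height (world z) of dish below 0.026 m and angle between each of dish, cup's own z axis and vertical below 0.08 rad and angle between the x axis of half_shelf and the y axis of kiln_shelf, either way round below 0.14 rad and angle between half_shelf's own z axis and vertical below 0.05 rad and height (world z) of half_shelf between 0.085 and 0.096 m and horizontal distance between cup and mark_red below 0.015 m and height (world z) of cup between 0.1 and 0.111 m and linear speed of each of prop_a, prop_b, dish, half_shelf, cup below 0.02 m/s); the robot touches nothing.
It fails at once if the cone pack or the glaze jar is moved by more than 20 mm (distance of any of cone_pack, glaze_jar from where it was at the start of the episode above 0.02 m).
It fails at once if the cup or the dish is banged down (over 45 N) (contact force between cup and half_shelf above 45 N or contact force between dish and kiln_shelf above 45 N).
It also fails if it takes over 128 s, if anything falls off the work surface, if the arm or the gripper's body presses on something with over 40 N, if the wrist force passes 120 N, or if a joint passes its speed limit or range.

## Working session

There is one attempt and no reset: what is moved stays moved. The work goes in short steps, each a Python script; the robot and the scene stay as the last script left them, time stands still between calls to the robot, and variables do not carry over. Pictures are saved under pics/ and viewed, at most 14 in all, crops included, and the job is handed in when it is done.

```bash
ls; mkdir -p pics; python3 - <<'E'
from station import robot
import cv2,numpy as np,pickle
d={}
for n in("scene","side"):
    s=robot.snapshot(n);d[n]=s;cv2.imwrite(f"pics/{n}0.png",s["image"])
    print(n,s["K"].round(1).tolist(),s["T"].round(3).tolist(),(s["range_z"]>0).mean())
pickle.dump(d,open("s0.pkl","wb"))
print(robot.read_t(),robot.read_eef_rot(),robot.read_q())
E
```

```text
pics
scene [[450.5, 0.0, 266.2], [0.0, 450.5, 198.3], [0.0, 0.0, 1.0]] [[0.661, 0.612, -0.435, 1.014], [0.751, -0.529, 0.395, -0.422], [0.012, -0.588, -0.809, 1.022], [0.0, 0.0, 0.0, 1.0]] 0.9959004720052084
side [[409.8, 0.0, 257.7], [0.0, 409.8, 190.0], [0.0, 0.0, 1.0]] [[-0.999, -0.028, 0.038, 0.454], [-0.047, 0.572, -0.819, 0.832], [0.002, -0.819, -0.573, 0.599], [0.0, 0.0, 0.0, 1.0]] 0.9957427978515625
0.1 [-5.19461147e-04  9.76568909e-01  2.15204241e-01 -1.77493409e-04] [ 1.09548421  0.41789822 -0.01028267  1.614108    0.00473261  1.11070633
 -0.05301399]
```

View pics/scene0.png

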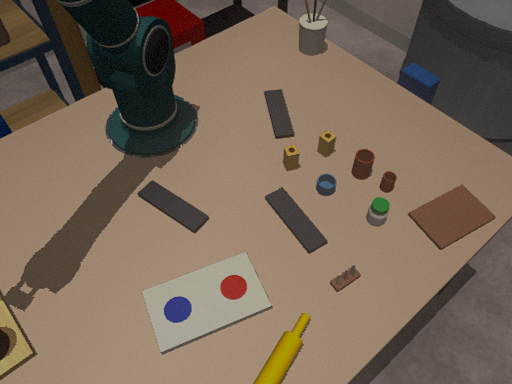

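View pics/side0.png

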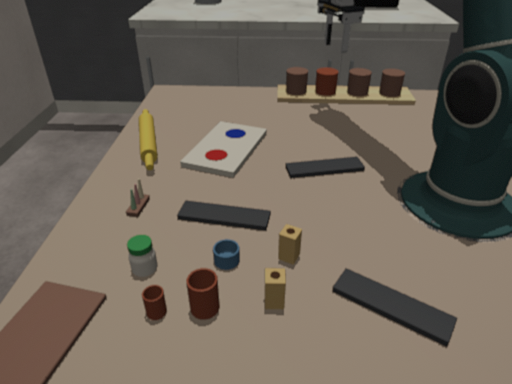

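The scene picture shows:
- **Kiln shelf:** at (207,300), with the blue mark at (178,309) and the red mark at (234,287).
- **Props:** at (291,157) and (327,143).
- **Dish:** at (326,184).
- **Bystanders:** jar at (378,210), cone pack at (345,278).
- **Half shelf candidates:** slabs at (279,113), (173,205) and (295,219). The description says to take the one farthest from the base.
- **Cup candidates:** (363,164), which is big, and (388,182), which is small. The rack of cups at the far end of the side view is decoration.

Next I'll measure them.

```bash
cat > h.py <<'E'
import cv2,numpy as np
def rays(s,px):
    px=np.asarray(px,float).reshape(-1,2);K,T=s["K"],s["T"]
    d=np.c_[(px[:,0]-K[0,2])/K[0,0],(px[:,1]-K[1,2])/K[1,1],np.ones(len(px))]
    return T[:3,3],d@T[:3,:3].T
def onplane(s,px,z):
    o,d=rays(s,px);return (o+d*((z-o[2])/d[:,2])[:,None])[:,:2]
def cloud(s):
    v,u=np.mgrid[:384,:512];o,d=rays(s,np.c_[u.ravel(),v.ravel()])
    return (o+d*s["range_z"].reshape(-1,1)).reshape(384,512,3)
def comps(s,mask,z,minpx=25):
    n,l,st,c=cv2.connectedComponentsWithStats(mask.astype(np.uint8))
    out=[]
    for i in range(1,n):
        if st[i,4]<minpx: continue
        px=np.argwhere(l==i)[:,::-1];p=onplane(s,px,z)
        r=cv2.minAreaRect(p.astype(np.float32)*1000)
        out.append((c[i].round(0).astype(int).tolist(),st[i,4].item(),p.mean(0).round(4).tolist(),np.round(r[0],1).tolist(),np.round(r[1],1).tolist(),round(r[2],1)))
    return out
E
python3 - <<'E'
import pickle,cv2,numpy as np
from h import *
d=pickle.load(open("s0.pkl","rb"))
for n in d:
    s=d[n];P=cloud(s);Z=P[...,2];h=cv2.cvtColor(s["image"],cv2.COLOR_BGR2HSV);H,S,V=cv2.split(h)
    ws=(np.hypot(P[...,0],P[...,1])<1.0)&(Z>-.02)&(np.hypot(P[...,0],P[...,1])>.2)
    def show(name,m,z,mp=25):
        for o in comps(s,m&ws,z,mp): print(n,name,*o)
    show("slab",(V<90)&(S<90)&(abs(Z-.015)<.005),.015,150)
    show("white",(S<70)&(V>120)&(abs(Z-.02)<.006),.02,300)
    show("redmark",((H<8)|(H>172))&(S>150)&(abs(Z-.02)<.006),.02,100)
    show("bluemark",(H>105)&(H<130)&(S>120)&(abs(Z-.02)<.006),.02,100)
    show("prop",(H>15)&(H<32)&(S>90)&(abs(Z-.07)<.006),.07)
    show("dish",(H>95)&(H<125)&(S>70)&(abs(Z-.036)<.006),.036)
    show("cup75",((H<14)|(H>172))&(S>110)&(abs(Z-.075)<.006),.075,12)
    show("cupAny",((H<14)|(H>172))&(S>130)&(Z>.035),.05,12)
    show("jar",(H>45)&(H<80)&(S>120)&(Z>.06),.07)
    show("tall",(Z>.03)&(Z<.12),.03,40)
s=d["side"];cv2.imwrite("pics/crop1.png",cv2.resize(s["image"][180:340,100:340],None,fx=3,fy=3))
E
```

```text
scene slab [279, 113] 769 [0.2437, 0.3235] [240.9, 325.2] [57.6, 213.9] 58.3
scene slab [173, 205] 1332 [0.323, -0.1383] [321.4, -138.8] [212.0, 61.2] 13.0
scene slab [296, 219] 1389 [0.5751, 0.0837] [571.0, 84.0] [60.8, 210.2] 81.5
scene white [204, 301] 6070 [0.603, -0.2385] [600.7, -233.0] [269.1, 158.8] 72.7
scene redmark [233, 287] 475 [0.6201, -0.1663] [619.4, -166.3] [57.9, 60.1] 50.2
scene bluemark [177, 309] 528 [0.5788, -0.2999] [578.2, -299.9] [60.8, 58.6] 48.9
scene prop [65, 21] 38 [-0.572, 0.0162] [-571.1, 15.6] [26.6, 65.1] 4.4
scene prop [328, 136] 109 [0.4522, 0.3252] [452.6, 325.3] [39.0, 38.9] 1.5
scene prop [291, 150] 110 [0.4228, 0.2071] [422.3, 207.5] [36.0, 37.6] 64.3
scene dish [28, 14] 85 [-0.7601, -0.0536] [-755.2, -52.2] [271.3, 8.9] 0.2
scene dish [56, 40] 31 [-0.541, -0.0488] [-539.4, -49.2] [35.3, 24.6] 88.7
scene dish [25, 52] 103 [-0.5455, -0.1626] [-544.1, -160.7] [182.2, 16.8] 89.2
scene dish [323, 181] 40 [0.5422, 0.2184] [543.1, 222.8] [37.2, 51.6] 24.8
scene cup75 [365, 156] 87 [0.5749, 0.346] [575.5, 346.4] [50.2, 53.5] 42.0
scene cupAny [364, 16
[... 2549 characters left out ...]
757.6] [273.6, 89.0] 79.3
side tall [391, 81] 530 [0.0026, -0.7531] [0.0, -755.7] [291.2, 88.2] 75.5
side tall [146, 136] 675 [0.837, -0.2501] [839.1, -257.0] [44.6, 364.9] 17.2
side tall [135, 192] 146 [0.7849, 0.0406] [784.7, 35.1] [28.1, 100.2] 17.0
side tall [290, 239] 523 [0.4169, 0.1909] [417.1, 188.7] [86.7, 46.5] 83.1
side tall [140, 250] 724 [0.7158, 0.2406] [717.3, 238.7] [51.8, 93.6] 26.4
side tall [225, 249] 178 [0.546, 0.2288] [546.1, 229.2] [50.6, 55.6] 5.0
side tall [202, 288] 1060 [0.5767, 0.3315] [577.5, 330.0] [56.7, 95.6] 10.9
side tall [275, 283] 600 [0.4459, 0.3138] [445.2, 312.6] [37.2, 72.4] 1.9
side tall [153, 297] 386 [0.6606, 0.3558] [660.6, 355.3] [37.3, 55.2] 20.4
```

View pics/crop1.png

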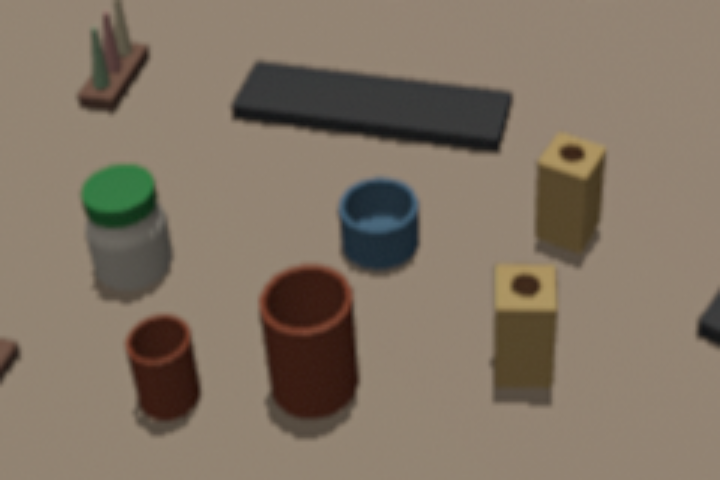

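Slab distances from the base are 0.41, 0.35 and 0.58 m, so the half shelf is the one at (296,219) in scene, about (0.57, 0.09). The crop confirms the cups: the big one, about 54 mm across with its top at 75 mm, is at scene (365,156), and the other is about 36 mm across. The two static views disagree by about 10 mm, so I'll refine with the wrist camera.

```bash
cat >> h.py <<'E'
from station import robot
from scipy.spatial.transform import Rotation as Ro
def quat(yaw): return [0,float(np.cos(yaw/2)),float(np.sin(yaw/2)),0]
def best(pos,yaw):
    """yaw or its half turn, whichever moves the joints least"""
    q0=np.array(robot.read_q());c=[]
    for y in(yaw,yaw+np.pi):
        j=robot.ik(list(pos),quat(y))
        if j is not None: c.append((np.abs(np.array(j)-q0).max(),y))
    print("ik",[(round(a,2),round(b,2)) for a,b in c]);return quat(min(c)[1])
def wrist(name=None):
    p=np.array(robot.read_position());q=np.array(robot.read_eef_rot())
    s=robot.snapshot("wrist");A=np.eye(4);A[:3,:3]=Ro.from_quat(q[[1,2,3,0]]).as_matrix();A[:3,3]=p
    s["T"]=A@s["mount"]
    if name: cv2.imwrite(f"pics/{name}.png",s["image"])
    return s
def detect(s,rad=1.0):
    P=cloud(s);Z=P[...,2];H,S,V=cv2.split(cv2.cvtColor(s["image"],cv2.COLOR_BGR2HSV));out=[]
    red=(H<14)|(H>172)
    for n,m,z,k in(("slab",(V<90)&(S<90)&(abs(Z-.015)<.006),.015,1500),("white",(abs(Z-.02)<.005)&(P[...,1]<-.05),.02,4000),
      ("red",red&(S>130)&(abs(Z-.02)<.008),.02,500),("blue",(H>105)&(H<130)&(S>110)&(abs(Z-.02)<.008),.02,500),
      ("prop",(H>12)&(H<35)&(S>70)&(abs(Z-.07)<.008),.07,200),("propTop",(H>8)&(H<35)&(S>70)&(abs(Z-.09)<.008),.09,200),
      ("dish",(H>90)&(H<130)&(S>70)&(abs(Z-.036)<.006),.036,80),("dishP",(H>90)&(H<130)&(S>70)&(abs(Z-.056)<.006),.056,80),
      ("slabP",(V<90)&(S<90)&(abs(Z-.105)<.006),.105,1500),
      ("cup",red&(S>110)&(abs(Z-.075)<.007),.075,80),("cupP",red&(S>110)&(abs(Z-.18)<.007),.18,80)):
        for o in comps(s,m&(P[...,0]>.2),z,k): print(n,*o)
E
python3 - <<'E'
from h import *
for i,(x,y) in enumerate([(.56,-.20),(.50,.2)]):
    p=[x,y,.42];robot.goto(p,best(p,0));robot.pause(.2)
    s=wrist(f"w{i}");print(robot.read_position(),s["mount"].round(3).tolist(),s["K"][0].round(1));detect(s)
print(robot.read_t())
E
```

```text
ik [(np.float64(1.27), 0), (np.float64(1.77), 3.14)]
[ 0.55984587 -0.2004579   0.41983501] [[-0.0, -0.969, -0.247, 0.072], [1.0, -0.0, 0.0, -0.001], [-0.0, -0.247, 0.969, -0.179], [0.0, 0.0, 0.0, 1.0]] [326.8   0.  250.5]
slab [90, 145] 3861 [0.573, 0.0857] [569.2, 86.0] [60.5, 205.5] 81.5
slab [215, 268] 1831 [0.3348, -0.1303] [340.2, -132.0] [168.5, 58.3] 12.9
white [267, 128] 14365 [0.6026, -0.2297] [599.4, -231.1] [269.1, 159.4] 72.7
red [230, 118] 1011 [0.62, -0.1642] [619.5, -164.4] [58.9, 58.9] 90.0
blue [306, 143] 952 [0.5783, -0.2981] [577.7, -297.4] [59.6, 59.7] 3.1
prop [14, 237] 472 [0.4216, 0.2083] [421.4, 208.1] [39.1, 39.6] 65.3
propTop [504, 256] 202 [0.3955, -0.6273] [396.4, -624.8] [42.7, 28.4] 11.1
dish [12, 162] 143 [0.5469, 0.2144] [546.4, 218.1] [32.5, 52.4] 79.2
cup [498, 250] 146 [0.399, -0.6275] [399.1, -628.0] [20.3, 58.7] 62.7
ik [(np.float64(0.76), 0), (np.float64(2.25), 3.14)]
[0.50030628 0.1994681  0.41992145] [[-0.0, -0.969, -0.247, 0.072], [1.0, -0.0, 0.0, -0.001], [-0.0, -0.247, 0.969, -0.179], [0.0, 0.0, 0.0, 1.0]] [326.8   0.  250.5]
white [470, 86] 8847 [0.6123, -0.1712] [610.8, -191.6] [193.8, 160.6] 72.9
red [467, 82] 1120 [0.6202, -0.1649] [620.2, -164.9] [62.2, 59.0] 89.9
prop [173, 188] 476 [0.4498, 0.3291] [449.9, 329.4] [37.4, 35.8] 89.9
prop [244, 204] 454 [0.4211, 0.2117] [421.0, 211.7] [36.1, 37.1] 65.7
dish [232, 126] 158 [0.549, 0.2303] [548.3, 229.4] [49.4, 50.0] 44.7
cup [154, 111] 309 [0.5731, 0.3495] [572.9, 349.6] [53.2, 51.2] 89.9
3.9833
```

```bash
cat >> h.py <<'E'
C=np.array([.5990,-.2310]);RED=np.array([.6198,-.1645]);BLUE=np.array([.5780,-.2975]);PSI=np.radians(72.6)
UP=.25
def pick(xy,yaw,h,N,opening=.094):
    x,y=xy;p=[x,y,UP];q=best(p,yaw);robot.set_gripper(opening);robot.goto(p,q)
    robot.move_straight([x,y,h+.03],vel=.25);robot.move_straight([x,y,h],vel=.08)
    robot.set_gripper(opening if N is None else 0,N)
    print("gap",robot.read_finger_gap(),"pad",robot.read_finger_force())
    robot.move_straight([x,y,UP],vel=.15);print("gap lifted",robot.read_finger_gap())
def place(xy,yaw,z,opening=.094,up=UP):
    x,y=xy;p=[x,y,max(UP,z+.1)];q=best(p,yaw);robot.goto(p,q)
    robot.move_straight([x,y,z+.03],vel=.2);robot.move_straight([x,y,z+.004],vel=.05);robot.pause(.3)
    f0=robot.read_force()[2];d=.004
    while d>-.002:
        d-=.0005;robot.move_straight([x,y,z+d],vel=.01);f=robot.read_force()[2]-f0
        if abs(f)>1.5: break
    print("down",round(d,4),"dF",round(f,2),"at",np.round(robot.read_position(),4))
    robot.set_gripper(opening);robot.pause(.2)
    robot.move_straight([x,y,z+.05],vel=.06);robot.move_straight([x,y,p[2]],vel=.25);print("t",robot.read_t())
E
python3 - <<'E'
from h import *
pick((.421,.211),np.radians(65.5),.035,30)
place(RED,PSI,.055)
pick((.450,.3292),np.radians(90),.035,30)
place(BLUE,PSI,.055)
p=[.56,-.20,.42];robot.goto(p,best(p,0));robot.pause(.2);s=wrist("w2");detect(s);print(robot.read_t())
E
```

```text
ik [(np.float64(1.04), np.float64(1.14)), (np.float64(4.08), np.float64(4.28))]
gap 0.036018086138139456 pad 29.992344081401825
gap lifted 0.03613362174425023
ik [(np.float64(0.82), np.float64(1.27)), (np.float64(1.75), np.float64(4.41))]
down -0.0005 dF 8.94 at [ 0.6199 -0.1645  0.055 ]
t 17.8333
ik [(np.float64(0.7), np.float64(1.57)), (np.float64(2.32), np.float64(4.71))]
gap 0.03562670994155542 pad 29.952898621559143
gap lifted 0.03570150388813786
ik [(np.float64(0.89), np.float64(1.27)), (np.float64(1.74), np.float64(4.41))]
down 0.0 dF 1.53 at [ 0.5781 -0.2975  0.055 ]
t 33.0167
ik [(np.float64(1.28), 0), (np.float64(1.68), 3.14)]
slab [90, 145] 3877 [0.5731, 0.0856] [569.1, 85.8] [60.4, 205.3] 81.5
slab [215, 267] 1916 [0.3363, -0.1304] [340.0, -131.3] [168.2, 59.7] 13.0
white [267, 128] 13119 [0.6033, -0.229] [599.4, -231.2] [269.1, 159.4] 72.7
propTop [228, 119] 574 [0.6209, -0.1646] [620.7, -164.6] [35.9, 35.8] 72.7
propTop [312, 146] 517 [0.5797, -0.2951] [579.7, -295.0] [36.3, 34.5] 73.1
propTop [504, 255] 201 [0.3962, -0.6271] [396.2, -624.3] [41.2, 28.3] 11.2
dish [12, 162] 141 [0.5469, 0.2144] [546.2, 218.1] [32.5, 52.4] 79.3
cup [498, 250] 156 [0.3986, -0.6267] [398.8, -625.9] [19.8, 57.2] 61.9
34.4833
```

View pics/w2.png

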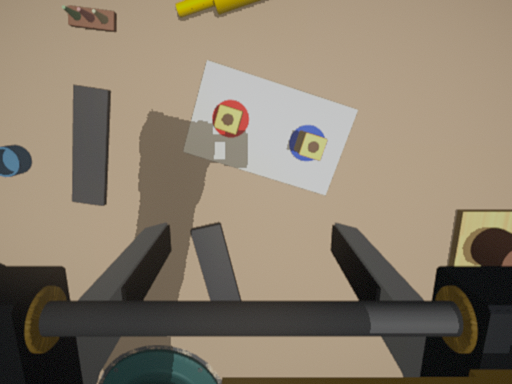

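Both props stand on their marks, at pixels (228,119) on red and (312,146) on blue, off by about 3 mm at most. The slab at (90,145) and the dish at (12,162) are untouched. Dish next.

```bash
python3 - <<'E'
from h import *
pick((.548,.230),PSI,.010,12)
place(C,PSI,.030)
p=[.56,-.10,.42];robot.goto(p,best(p,0));robot.pause(.2);s=wrist("w3");detect(s);print(robot.read_t())
E
```

```text
ik [(np.float64(0.51), np.float64(1.27)), (np.float64(3.37), np.float64(4.41))]
gap 0.05417454760507017 pad 12.00010888511315
gap lifted 0.05409657163524007
ik [(np.float64(0.75), np.float64(1.27)), (np.float64(3.72), np.float64(4.41))]
down 0.0 dF 2.43 at [ 0.5991 -0.231   0.0301]
t 48.9167
ik [(np.float64(1.28), 0), (np.float64(1.76), 3.14)]
slab [148, 159] 2302 [0.5481, 0.0846] [568.0, 86.7] [58.7, 205.5] 81.6
white [323, 127] 11991 [0.6038, -0.2261] [599.4, -230.8] [269.2, 159.5] 72.7
propTop [293, 119] 567 [0.6209, -0.1635] [620.7, -163.9] [36.4, 35.7] 72.3
propTop [376, 146] 535 [0.5798, -0.2941] [579.6, -293.9] [37.6, 34.1] 72.3
dishP [330, 131] 230 [0.6001, -0.2297] [599.6, -230.8] [49.8, 52.3] 0.0
50.3833
```

View pics/w3.png

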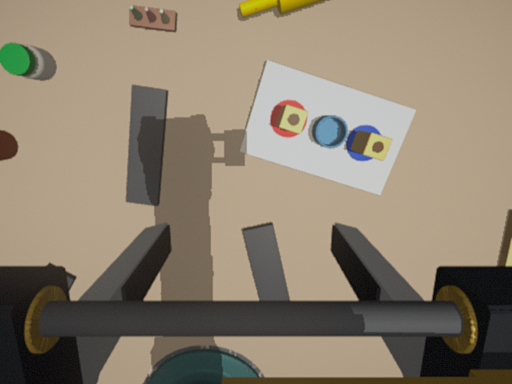

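The dish is midway between the props, at pixel (330,131). Half shelf next, at pixel (148,159).

```bash
python3 - <<'E'
from h import *
pick((.5690,.0860),np.radians(171.5),.004,50)
place(C,PSI,.094)
p=[.54,-.10,.42];robot.goto(p,best(p,0));robot.pause(.2);s=wrist("w4");detect(s);print(robot.read_t())
E
```

```text
ik [(np.float64(2.34), np.float64(2.99)), (np.float64(0.57), np.float64(6.13))]
gap 0.05934663552711103 pad 50.0006765127182
gap lifted 0.05983948787258641
ik [(np.float64(1.82), np.float64(1.27)), (np.float64(1.7), np.float64(4.41))]
down 0.0 dF 3.35 at [ 0.5991 -0.2311  0.0942]
t 63.7
ik [(np.float64(1.41), 0), (np.float64(4.23), 3.14)]
white [320, 115] 9020 [0.6036, -0.2194] [599.3, -230.9] [269.2, 159.5] 72.7
65.275
```

View pics/w4.png

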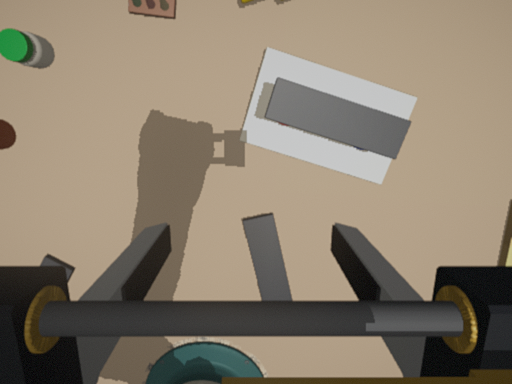

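The half shelf lies across the props, spanning pixels (265,80) to (410,157). It is lit brighter there, so the dark mask missed it, and I'll measure it by height on w4's pose without moving.

```bash
python3 - <<'E'
from h import *
s=wrist();Z=cloud(s)[...,2];print(*comps(s,abs(Z-.105)<.006,.105,2000))
s=robot.snapshot("side");Z=cloud(s)[...,2];print(*comps(s,(abs(Z-.105)<.006),.105,700))
E
```

```text
([336, 118], 5890, [0.6018, -0.2264], [600.7, -227.9], [209.4, 59.6], 72.6)
([293, 39], 1233, [0.389, -1.0588], [397.3, -1055.9], [86.7, 1405.3], 90.0) ([222, 120], 727, [0.5999, -0.2107], [597.9, -217.2], [216.5, 62.3], 72.6)
```

Centred within about 3 mm and aligned (72.6°). Cup next, with the fingers closing along y to clear the small cup.

```bash
python3 - <<'E'
from h import *
pick((.573,.3495),0,.035,15)
place(RED,PSI,.140)
p=[.54,-.10,.42];robot.goto(p,best(p,0));robot.pause(.2);s=wrist("w5");detect(s)
Z=cloud(s)[...,2];print(*comps(s,abs(Z-.105)<.006,.105,2000))
s=robot.snapshot("side");cv2.imwrite("pics/side5.png",cv2.resize(s["image"][60:260,100:340],None,fx=3,fy=3));print(robot.read_t())
E
```

```text
ik [(np.float64(0.67), 0), (np.float64(2.32), 3.14)]
gap 0.05244003349852811 pad 14.999515649542445
gap lifted 0.05210512041208761
ik [(np.float64(2.06), np.float64(1.27)), (np.float64(0.8), np.float64(4.41))]
down 0.0 dF 1.59 at [ 0.6198 -0.1645  0.1401]
t 78.825
ik [(np.float64(1.48), 0), (np.float64(4.26), 3.14)]
white [320, 116] 8937 [0.603, -0.2196] [599.3, -230.9] [269.2, 159.4] 72.7
cupP [301, 104] 412 [0.6202, -0.1624] [620.3, -162.4] [53.2, 50.0] 90.0
([350, 123], 4336, [0.5947, -0.2463], [600.8, -228.0], [209.5, 59.7], 72.7)
80.5
```

View pics/side5.png

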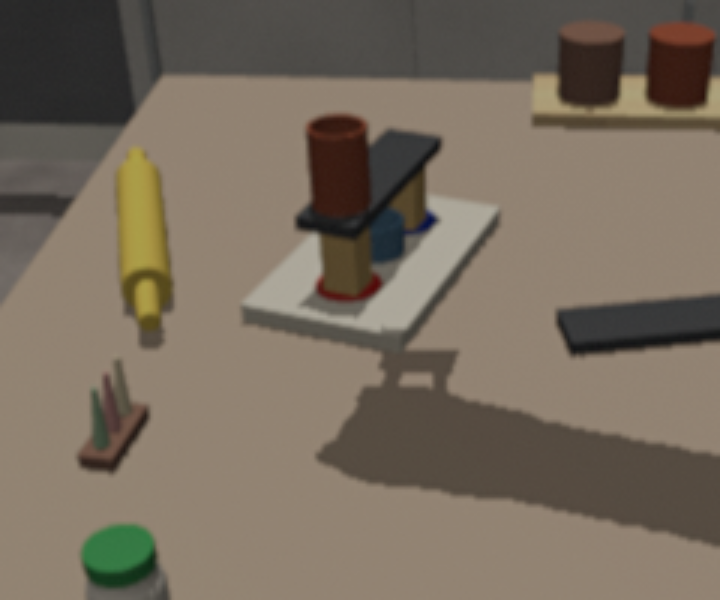

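The cup stands upright on the half shelf above the red mark, at crop pixel (338,165). The props, dish and bystanders are all in place and the arm is clear, so I'm handing in.

```bash
python3 -c "
from station import robot
print(robot.finish_job())"
```

```text
the job is handed in; nothing more can be done
None
```

I handed the job in at about 80 s: props on both marks, dish midway between them, half shelf across the props, cup above the red mark, each within about 4 mm by camera; the hand-in gave no verdict.

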